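Draw down a vacuum chamber cover on its first diagonal

TASK

The cover of the small vacuum chamber is lying loose on its gasket and is to be tightened in cross order. Turn the red wing screw clockwise to its stop first, then the black wing screw diagonally across from it just as far, so that both wings lie in line with their white index marks. Leave the other two wing screws loose for the second pass.

Things in the scene. Friction and masses are not known exactly. Their poses are not given: they have to be found in the camera images.
- chamber: White square vacuum chamber, fixed; blue cover 190 x 190 mm on a black gasket, cover top 76 mm above the worktop, sight glass in the middle 68 mm across and 5 mm high, brass hose port on its -x side. Origin: centre of the underside, z up. A wing screw stands at each (x, y) = (+-58, +-58) mm. White index marks at both ends of each screw lie along the chamber's x axis.
- screw_red (a joint): Red wing screw at (+58,+58) mm. Wing 52 mm long, 10 mm thick, 90 to 114 mm above the worktop: grip across the 10 mm on its axis, 102 mm up. 0 = loose, grows clockwise from above (rad), hard stop 1.22 = tight. Wing lies 1.22 minus this value anticlockwise of the chamber's x axis, so on the marks when tight. Does not rise or sink; stays where left (0.06 N m friction).
- screw_opposite (a joint): Black wing screw at (-58,-58) mm on the chamber, diagonally across from the red one; size, values and feel as for screw_red.
- screw_side_a (a joint): Black wing screw at (+58,-58) mm on the chamber; size and values as for screw_red. To be left loose.
- screw_side_b (a joint): Black wing screw at (-58,+58) mm on the chamber; size and values as for screw_red. To be left loose.

How it is judged:
By the outcome, as a careful person would: the job done as asked, in the order asked, and still so for the second after the job is handed in, with the robot touching nothing.
It also fails if it takes over 40 s, if anything falls off the work surface, if the arm or the gripper's body presses on something with over 40 N, if the wrist force passes 120 N, or if a joint passes its speed limit or range.

ROBOT

A 6-joint arm with a two-finger parallel gripper is mounted at the origin on a cart in front of the work surface, level with it; the furniture and walls round the work are solid. World frame = base frame: x ahead of the robot, y to its left, z up, the work surface at z = 0. Lengths are in m, angles in rad, forces in N, time in s.
With the tool pointing down it reaches from about 0.35 to 0.95 m from the base axis. Payload 17.4 kg.
Tool frame: the origin (TCP) lies at the very end of the fingers, on their centre line; the grasp point (between the pads) lies 19 mm behind it; z points along the fingers, y is the line along which they close (so a half turn about z gives the same grasp; the last joint's range is limited). The gripper opens to 93 mm and grips with 3 to 60 N. Pads are 15 mm wide; open, the fingers measure 128 mm over their backs; the gripper's body (75 mm by 188 mm) begins 65 mm behind the grasp point.
Start: joints at [-1.264, 0.116, 1.442, -0, 1.584, -0.038], TCP at [0.228, -0.635, 0.219] pointing down, gripper open.
Joint ranges: [-2.83, 2.83], [-0.83, 2.19], [0.07, 2.5], [-1.14, 4.28], [0.01, 3], [-2.97, 2.97]. Speed limits (rad/s): [1.89, 1.89, 2.22, 3.14, 3.14, 3.14].

INTERFACE

Orientations are given as a unit quaternion [w, x, y, z].
In Python, from cell import observe, snapshot, close_job gives the robot as it stands.
- The arm moves only by the tool jog_arm, never from a script. Its argument "steps" is a list of rows, each a list of 3 entries, a list of its own where there are three numbers: the opening, from 0 (shut) to 1 (fully open), then the shift along the tool's x, y, z in cm, then the turn, a rotation vector about the tool's x, y, z in degrees. In form: [[gripper, [x, y, z], [ax, ay, az]], ...]. A call has 1 to 5 rows; each row shifts and turns the commanded pose from where the row before left it, along the tool's axes as they then stand; what a row does not reach is not made up. A row lasts 1/8 s, in which the tool goes at most 62.5 mm and 10.7 degrees, less where a joint would pass 70% of its speed; a pose out of reach is approached as far as the arm can. A call with a gripper value outside its range is refused whole. The fingers move at their own pace and stop on an object; the grip force is fixed at half the most. Time passes only in rows, so rows that do not move let the fingers close. It gives the time, the measured TCP pose, the force, the opening and the grip force at its end, in the units of the state.
- observe(): the state, without advancing time (a new reading comes with each control period).
- snapshot(name): name is "scene" or "top" or "wrist"; returns a dict with "frame" (480x640x3 uint8, red, green, blue), "depth" (480x640 float32, m along the optical axis (not along the pixel's ray), 0 where there is no reading), "fx", "fy", "cx", "cy" (pixels), "camera_from_world" (4x4, takes a point from world to camera coordinates). Camera axes: x right, y down, z forward; pixel columns grow to the right and rows downward; lengths in m; the calibration is good to about 2 mm. A picture is of the moment at which its call begins.
- close_job(): hands the job in; it is judged then, once.
The state is a dict: "clock": time; "joint_positions": joint angles; "joint_vel": joint speeds; "joint_torque": joint torques, N m; "tcp_pos": TCP position; "tool_rot": TCP orientation; "wrist_force": force on the tool from outside, world axes, zero at the start; "torque": the same for the moment, N m; "opening": finger opening in m; "grip_force": force on a finger pad.
Only numpy, scipy, OpenCV 4.12 (cv2) and the standard library are available. Lean on these libraries where they do the work, as an engineer would, in place of code of your own. Each camera call takes 0.05 s, during which the arm holds its last target. There are 200 camera calls.

## Working session

There is one attempt and no reset: what is moved stays moved. The work goes in short steps, Python scripts to look and compute and a tool call to move; the robot and the scene stay as the last step left them, time stands still between calls to the robot, and variables do not carry over. Pictures are saved under pics/ and viewed, at most 10 in all, crops included, and the job is handed in when it is done.

Besides the shell and the picture viewer there is one more tool, called as name([rows], argument=value, ...), one row to a line, values as JSON. jog_arm: Moves the arm, as the interface text tells. Its arguments: {"type":"object","properties":{"steps":{"type":"array","items":{"type":"array"}}},"required":["steps"]}

```bash
mkdir -p pics
python3 - <<'E'
from cell import *
import cv2
for n in ["scene","top"]:
    s=snapshot(n); cv2.imwrite(f"pics/{n}0.png",s["frame"][:,:,::-1])
print(observe())
E
```

```text
{'clock': 0.1, 'joint_positions': array([-1.26385692e+00,  1.16430450e-01,  1.44222793e+00,  4.12305757e-06,
        1.58401598e+00, -3.77834815e-02]), 'joint_vel': array([ 0.00074698, -0.0008569 , -0.00295259, -0.00033571, -0.00014902,
        0.00128113]), 'joint_torque': array([ 2.72644953e-03, -7.22890735e+01, -6.23864293e+01,  7.81261339e-02,
        2.26508884e-02, -6.86638305e-05]), 'tcp_pos': array([ 0.22804937, -0.63509674,  0.21796582]), 'tool_rot': array([-5.36242254e-04,  9.85182356e-01,  1.71509281e-01, -7.05250728e-05]), 'wrist_force': array([-0.13982363, -0.70993114, -0.15620107]), 'torque': array([-0.00040883, -0.04089582,  0.05342068]), 'grip_force': 0.0, 'opening': 0.09296185078135004}
```

View pics/top0.png

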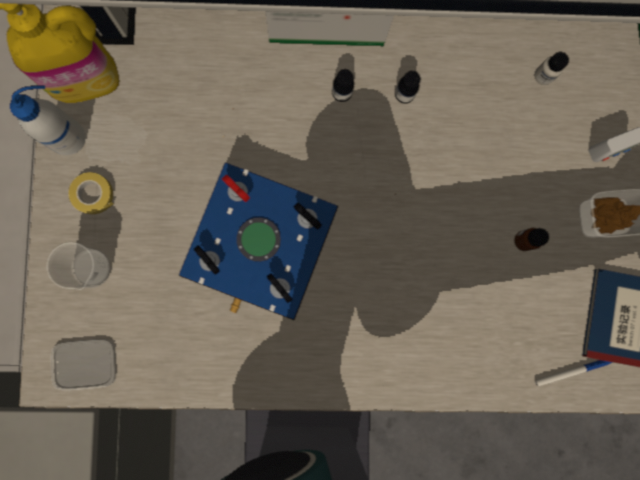

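View pics/scene0.png

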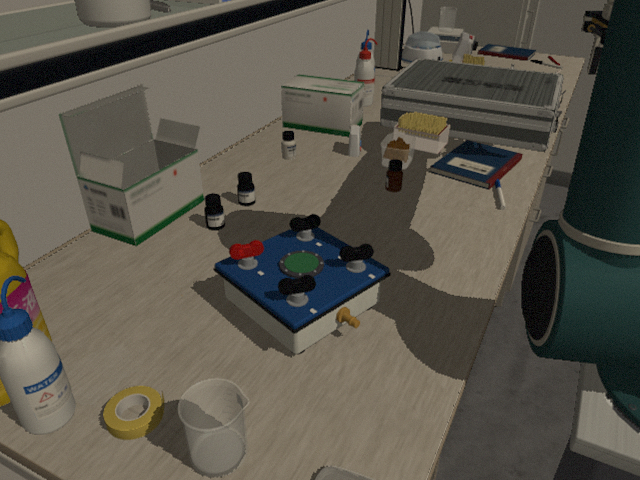

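The top view shows the red screw at (236,188), the opposite black one at (280,288), and the port at (235,305), which gives the chamber's -x side. Next I'll measure the chamber pose from the cover.

```bash
cat > h.py <<'E'
import numpy as np, cv2
from cell import *
def world(s):
    h,w=s["depth"].shape; v,u=np.mgrid[:h,:w]; d=s["depth"]
    P=np.stack([(u-s["cx"])/s["fx"]*d,(v-s["cy"])/s["fy"]*d,d,np.ones_like(d)],-1)
    return (P@np.linalg.inv(s["camera_from_world"]).T)[...,:3]
def wing(W,c,r=.034):
    "centre and direction (deg) of the points of a wing near c"
    m=(np.hypot(W[...,0]-c[0],W[...,1]-c[1])<r)&(W[...,2]>.095)&(W[...,2]<.125)
    p=W[m][:,:2].astype(np.float32)
    if len(p)<10: return None
    (a,b,an)=cv2.minAreaRect(p); e=np.linalg.eigh(np.cov(p.T))[1][:,1]
    return np.round(a,4),np.round(b,4),np.degrees(np.arctan2(e[1],e[0])).round(1)%180,len(p)
E
python3 - <<'E'
from h import *
s=snapshot("top");W=world(s);f=s["frame"].astype(int)
m=(abs(W[...,2]-.076)<.008)&(f[...,2]>f[...,0]+25)
m[:150]=0;m[330:]=0;m[:,:170]=0;m[:,350:]=0
r=cv2.minAreaRect(W[m][:,:2].astype(np.float32));c=np.array(r[0]);print(r)
px=W[305,235,:2];print("port",W[305,235],"cam",np.linalg.inv(s["camera_from_world"])[:3,3])
best=max([np.radians(r[2]+90*k) for k in range(4)],key=lambda a:np.dot(c-px,[np.cos(a),np.sin(a)]))
print("yaw",np.degrees(best))
R=np.array([[np.cos(best),-np.sin(best)],[np.sin(best),np.cos(best)]])
for n,q in dict(red=(58,58),opp=(-58,-58),a=(58,-58),b=(-58,58)).items():
    p=c+R@np.array(q)/1000; print(n,p,wing(W,p))
E
```

```text
((0.5619103312492371, 0.09485872089862823), (0.18747125566005707, 0.1891520917415619), 69.85460662841797)
port [0.46040867 0.13181334 0.04155877] cam [0.47109411 0.03072236 0.92820901]
yaw 339.85460662841797
red [0.6363374  0.12933497] (array([0.6364, 0.1299]), array([0.0494, 0.0101]), np.float64(46.9), 241)
opp [0.48748326 0.06038247] (array([0.4882, 0.0612]), array([0.0513, 0.0099]), np.float64(40.599999999999994), 237)
a [0.59638658 0.02043165] (array([0.597 , 0.0218]), array([0.0519, 0.0098]), np.float64(48.1), 261)
b [0.52743408 0.16928579] (array([0.5279, 0.1699]), array([0.0515, 0.0102]), np.float64(41.0), 258)
```

jog_arm([
  [0.45,[4.3,-3.9,0],[0,0,0]],
  [0.45,[4.3,-3.9,0],[0,0,0]],
  [0.45,[4.3,-3.9,0],[0,0,0]],
  [0.45,[4.3,-3.9,0],[0,0,0]],
  [0.45,[4.3,-3.9,0],[0,0,0]],
])

```text
clock: 0.78
tcp_pos: [0.365, -0.3773, 0.2185]
tool_rot: [-0.0, 0.985, 0.171, 0.0]
wrist_force: [0.4, -0.4, -0.1]
opening: 0.0474
grip_force: 0.0
```

jog_arm([
  [0.45,[4.3,-3.9,0],[0,0,0]],
  [0.45,[4.3,-3.9,0],[0,0,0]],
  [0.45,[4.3,-3.9,0],[0,0,0]],
  [0.45,[4.3,-3.9,0],[0,0,0]],
  [0.45,[4.3,-3.9,0],[0,0,0]],
])

```text
clock: 1.4
tcp_pos: [0.5015, -0.121, 0.2187]
tool_rot: [0.0, 0.985, 0.172, 0.0]
wrist_force: [0.2, -0.6, 0.0]
opening: 0.0416
grip_force: 0.0
```

jog_arm([
  [0.45,[4.3,-3.9,0],[0,0,0]],
  [0.45,[4.3,-3.9,0],[0,0,0]],
  [0.45,[4.3,-3.9,0],[0,0,0]],
  [0.45,[4.3,-3.9,0],[0,0,0]],
  [0.45,[4,-3.5,0],[0,0,0]],
])

```text
clock: 2.02
tcp_pos: [0.6365, 0.1306, 0.2183]
tool_rot: [0.0, 0.985, 0.172, -0.0]
wrist_force: [0.2, 0.2, 0.5]
opening: 0.0421
grip_force: 0.0
```

jog_arm([
  [0.45,[0,0,0],[0,0,-9.4]],
  [0.45,[0,0,0],[0,0,-9.4]],
  [0.45,[0,0,0],[0,0,-9.4]],
  [0.45,[0,0,0],[0,0,0]],
])

```text
clock: 2.52
tcp_pos: [0.6359, 0.1285, 0.2184]
tool_rot: [-0.0, 0.914, 0.406, -0.0]
wrist_force: [0.1, 0.7, -0.8]
opening: 0.0422
grip_force: 0.0
```

```bash
cat >> h.py <<'E'
from scipy.spatial.transform import Rotation as Ro
def toolto(p,yaw=None):
    o=observe();q=o["tool_rot"];R=Ro.from_quat([*q[1:],q[0]]).as_matrix()
    y=np.degrees(np.arctan2(R[1,0],R[0,0]))
    print("shift cm",(R.T@(np.array(p)-o["tcp_pos"])*100).round(2),"yaw",y.round(2),"axis z",R[:,2].round(4),o["tcp_pos"].round(4),"turn z",None if yaw is None else round(y-yaw,2),"t",o["clock"])
E
python3 - <<'E'
from h import *
s=snapshot("wrist");W=world(s);cv2.imwrite("pics/w1.png",s["frame"][:,:,::-1])
for c in [(.6364,.1297),(.488,.061)]: print(wing(W,c))
toolto((.6364,.1297,.083),48)
E
```

```text
(array([0.6379, 0.13  ]), array([0.0502, 0.01  ]), np.float64(47.0), 830)
(array([0.4852, 0.0526]), array([0.0319, 0.0037]), np.float64(38.30000000000001), 118)
shift cm [ 0.12 -0.04 13.54] yaw 47.75 axis z [-3.e-04 -0.e+00 -1.e+00] [0.6359 0.1285 0.2184] turn z -0.25 t 2.575
```

View pics/w1.png

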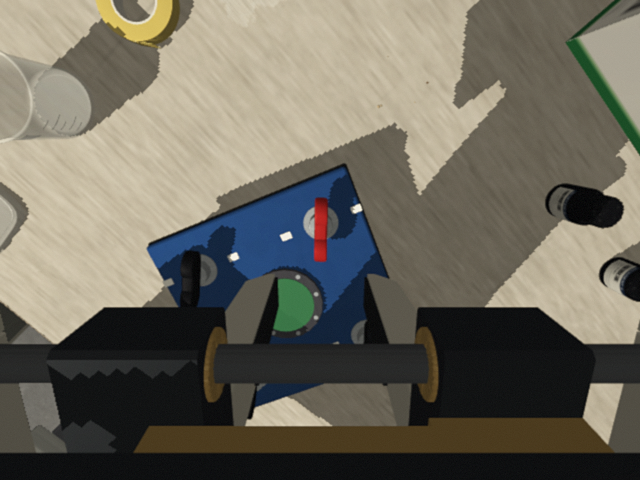

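The wrist view shows the red wing at (320,228), upright in the picture and so along tool x, and midway between the fingers. Descending and gripping.

jog_arm([
  [0.45,[0.15,0,4.5],[0,0,0]],
  [0.45,[0,0,4.5],[0,0,0]],
  [0.45,[0,0,3],[0,0,0]],
  [0.45,[0,0,1.5],[0,0,0]],
  [0.45,[0,0,0],[0,0,0]],
])

```text
clock: 3.2
tcp_pos: [0.6368, 0.1295, 0.0833]
tool_rot: [-0.0, 0.914, 0.406, -0.0]
wrist_force: [-1.2, 0.4, 1.1]
opening: 0.0413
grip_force: 0.0
```

jog_arm([
  [0,[0,0,0],[0,0,0]],
  [0,[0,0,0],[0,0,0]],
  [0,[0,0,0],[0,0,0]],
  [0,[0,0,0],[0,0,0]],
])

```text
clock: 3.7
tcp_pos: [0.6371, 0.13, 0.0846]
tool_rot: [-0.0, 0.914, 0.406, 0.0]
wrist_force: [-4.2, 2.1, 6.4]
opening: 0.0186
grip_force: 30.0
```

The fingers stopped at 18.6 mm rather than 10, so I'm checking why.

Run:
```python
from h import *
s=snapshot("wrist")
cv2.imwrite("pics/w2.png",s["frame"][:,:,::-1])
o=observe();print(o["opening"],o["grip_force"],o["torque"],o["wrist_force"],o["clock"]);toolto((.637,.1297,.083),48)
```

```text
0.01848852041573551 30.00146448612213 [ 0.40920291  0.69391073 -0.06945983] [-4.72237547  2.3681416   6.18422218] 3.75
shift cm [-0.03  0.01  0.16] yaw 47.96 axis z [ 6.e-04  7.e-04 -1.e+00] [0.6371 0.13   0.0846] turn z -0.04 t 3.75
```

View pics/w2.png

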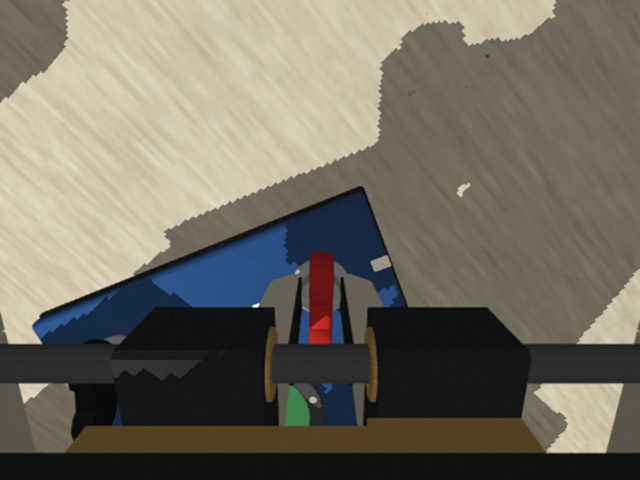

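The fingers are pinching the grey boss under the wing, with a gap on each side of the wing. I'll open, rise to the wing's lower edge and grip again.

jog_arm([
  [0.35,[0,0,0],[0,0,0]],
  [0.35,[0,0,-0.4],[0,0,0]],
  [0.35,[0,0,-0.4],[0,0,0]],
  [0.35,[0,0,0],[0,0,0]],
])

```text
clock: 4.25
tcp_pos: [0.6372, 0.1296, 0.0922]
tool_rot: [0.0, 0.914, 0.406, 0.0]
wrist_force: [0.4, 1.0, 1.0]
opening: 0.0328
grip_force: 0.0
```

jog_arm([
  [0,[0,0,0],[0,0,0]],
  [0,[0,0,0],[0,0,0]],
  [0,[0,0,0],[0,0,0]],
  [0,[0,0,0],[0,0,0]],
  [0,[0,0,0],[0,0,0]],
])

```text
clock: 4.88
tcp_pos: [0.6368, 0.1297, 0.0915]
tool_rot: [-0.0, 0.914, 0.406, -0.0]
wrist_force: [-2.5, 1.9, -0.8]
opening: 0.0099
grip_force: 30.0
```

Gripped at 9.9 mm. Turning clockwise (+tool z).

jog_arm([
  [0,[0,0,0],[0,0,8]],
  [0,[0,0,0],[0,0,8]],
  [0,[0,0,0],[0,0,8]],
  [0,[0,0,0],[0,0,8]],
  [0,[0,0,0],[0,0,8]],
])

```text
clock: 5.5
tcp_pos: [0.6368, 0.1298, 0.0915]
tool_rot: [-0.0, 0.998, 0.067, -0.0]
wrist_force: [-3.1, 2.0, 0.1]
opening: 0.0096
grip_force: 30.0
```

jog_arm([
  [0,[0,0,0],[0,0,8]],
  [0,[0,0,0],[0,0,8]],
  [0,[0,0,0],[0,0,7]],
  [0,[0,0,0],[0,0,3]],
  [0,[0,0,0],[0,0,0]],
])

```text
clock: 6.12
tcp_pos: [0.6368, 0.1297, 0.0915]
tool_rot: [-0.0, 0.988, -0.157, -0.0]
wrist_force: [-3.7, 2.1, -0.6]
opening: 0.0101
grip_force: 30.0
```

Run:
```python
from h import *
o=observe();print(o["opening"],o["torque"],o["wrist_force"]);toolto((.637,.1297,.0915),-20)
```

```text
0.010052734874344733 [ 0.37093649  0.56551305 -0.08618044] [-3.73572606  2.12941557 -0.55173508]
shift cm [ 0.02 -0.    0.  ] yaw -18.02 axis z [-5.e-04  1.e-04 -1.e+00] [0.6368 0.1297 0.0915] turn z 1.98 t 6.125
```

jog_arm([
  [0,[0,0,0],[0,0,2]],
  [0,[0,0,0],[0,0,2]],
  [0,[0,0,0],[0,0,0]],
])

```text
clock: 6.5
tcp_pos: [0.6368, 0.1297, 0.0915]
tool_rot: [0.0, 0.982, -0.191, -0.0]
wrist_force: [-4.9, 1.4, -1.3]
opening: 0.0095
grip_force: 30.0
```

Run:
```python
from h import *
o=observe();print(o["opening"],o["torque"],o["wrist_force"]);toolto((.637,.1297,.0915),-20)
```

```text
0.009518248780202196 [0.4479824  0.79570421 0.42364628] [-4.85494393  1.38755648 -1.30627651]
shift cm [ 0.02 -0.    0.  ] yaw -22.06 axis z [-4.e-04  0.e+00 -1.e+00] [0.6368 0.1297 0.0915] turn z -2.06 t 6.5
```

The torque jumped to +0.42 N m, so the red screw is at its stop. Release, rise, and go over to the opposite screw.

jog_arm([
  [0.4,[0,0,0],[0,0,0]],
  [0.4,[0,0,0],[0,0,0]],
  [0.4,[0,0,0],[0,0,0]],
  [0.4,[0,0,-5],[0,0,0]],
  [0.4,[0,0,-6],[0,0,0]],
])

```text
clock: 7.12
tcp_pos: [0.6365, 0.1294, 0.202]
tool_rot: [0.0, 0.982, -0.191, -0.001]
wrist_force: [0.3, 0.7, 1.0]
opening: 0.0373
grip_force: 0.0
```

jog_arm([
  [0.4,[-3.7,4,0],[0,0,0]],
  [0.4,[-3.7,4,0],[0,0,0]],
  [0.4,[-3.8,4,0],[0,0,0]],
  [0.4,[0,0,0],[0,0,-10]],
  [0.4,[0,0,0],[0,0,-10]],
])

```text
clock: 7.75
tcp_pos: [0.4878, 0.0601, 0.2023]
tool_rot: [-0.0, 1.0, -0.015, 0.001]
wrist_force: [0.4, -0.4, 0.1]
opening: 0.0377
grip_force: 0.0
```

jog_arm([
  [0.4,[0,0,0],[0,0,-10]],
  [0.4,[0,0,0],[0,0,-10]],
  [0.4,[0,0,0],[0,0,-10]],
  [0.4,[0,0,0],[0,0,-10]],
  [0.4,[0,0,0],[0,0,-10]],
])

```text
clock: 8.38
tcp_pos: [0.4882, 0.0604, 0.2018]
tool_rot: [0.0, 0.913, 0.409, 0.0]
wrist_force: [0.2, 0.5, 0.5]
opening: 0.0373
grip_force: 0.0
```

jog_arm([
  [0.4,[0,0,0],[0,0,0]],
])

```text
clock: 8.5
tcp_pos: [0.4882, 0.0604, 0.2018]
tool_rot: [0.0, 0.914, 0.406, 0.0]
wrist_force: [-0.9, 1.3, -0.4]
opening: 0.0373
grip_force: 0.0
```

Run:
```python
from h import *
s=snapshot("wrist");W=world(s);cv2.imwrite("pics/w3.png",s["frame"][:,:,::-1])
for c in [(.637,.1297),(.488,.061),(.597,.021),(.528,.17)]: print(wing(W,c))
toolto((.488,.0607,.0915),48)
```

```text
(array([0.6362, 0.1302]), array([0.0105, 0.0499]), np.float64(154.9), 1391)
(array([0.4892, 0.0611]), array([0.0505, 0.01  ]), np.float64(40.599999999999994), 930)
(array([0.5974, 0.0211]), array([0.0514, 0.0106]), np.float64(47.9), 1582)
(array([0.5284, 0.1694]), array([0.0517, 0.0103]), np.float64(41.0), 1529)
shift cm [ 1.000e-02 -4.000e-02  1.102e+01] yaw 47.73 axis z [ 3.e-04 -1.e-04 -1.e+00] [0.4882 0.0604 0.2017] turn z -0.27 t 8.55
```

View pics/w3.png

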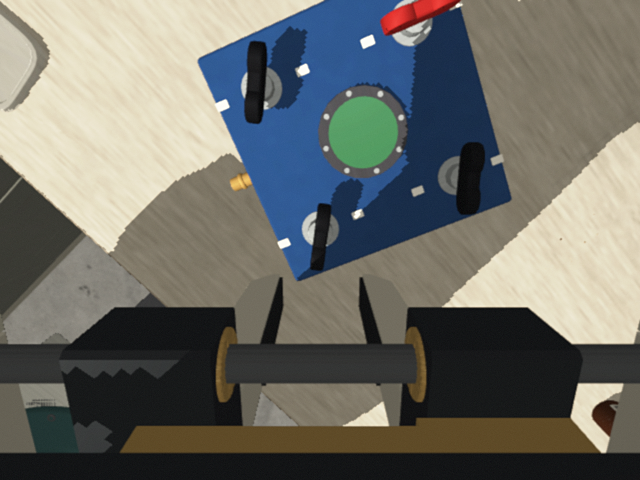

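The view shows the red wing near its marks at (420,15), the opposite wing at (320,235) tilted a few degrees from tool x, and the side screws untouched. The angles need a cleaner measurement from the wing tops only.

Run:
```python
from h import *
for n in ("wrist","top"):
    s=snapshot(n);W=world(s)
    for k,c in dict(red=(.637,.1297),opp=(.488,.061),a=(.597,.021),b=(.528,.17)).items():
        d=np.hypot(W[...,0]-c[0],W[...,1]-c[1]);g=(d<.034)&(W[...,2]>.095)
        zt=np.percentile(W[g][:,2],90) if g.any() else 0
        p=W[g&(abs(W[...,2]-zt)<.003)][:,:2].astype(np.float32)
        if len(p)<10: continue
        r=cv2.minAreaRect(p);b=cv2.boxPoints(r);e=max((b[1]-b[0],b[2]-b[1]),key=np.linalg.norm)
        v=np.linalg.eigh(np.cov(p.T))[1][:,1]
        print(n,k,zt.round(4),len(p),np.round(r[0],4),np.round(r[1],4),"rect",np.degrees(np.arctan2(e[1],e[0])).round(1)%180,"pca",np.degrees(np.arctan2(v[1],v[0])).round(1)%180)
    # index marks
    f=s["frame"].astype(int);m=((f.min(-1)>150)&(abs(W[...,2]-.077)<.005)&(np.hypot(W[...,0]-.5625,W[...,1]-.0955)<.125)).astype(np.uint8)
    N,L,st,ce=cv2.connectedComponentsWithStats(m)
    for i in range(1,N):
        if st[i,4]>5: print(n,"mark",W[L==i][:,:2].mean(0).round(4),st[i,4])
```

```text
wrist red 0.114 634 [0.6351 0.1305] [0.01  0.042] rect 159.3 pca 153.9
wrist opp 0.3224 8226 [0.5034 0.078 ] [0.0039 0.0522] rect 139.0 pca 137.8
wrist a 0.1141 677 [0.5976 0.0213] [0.0451 0.0104] rect 48.5 pca 48.1
wrist b 0.1141 808 [0.5283 0.1694] [0.0445 0.0102] rect 41.1 pca 41.30000000000001
wrist mark [0.6405 0.1428] 55
wrist mark [0.669  0.1159] 22
wrist mark [0.643 0.118] 25
wrist mark [0.6276 0.1243] 201
wrist mark [0.6069 0.141 ] 142
wrist mark [0.5596 0.1581] 113
wrist mark [0.5201 0.1796] 77
wrist mark [0.59   0.1074] 9
wrist mark [0.5727 0.1224] 6
wrist mark [0.4981 0.1807] 121
wrist mark [0.5225 0.1587] 27
wrist mark [0.5921 0.0838] 8
wrist mark [0.6283 0.0097] 56
wrist mark [0.5356 0.0824] 6
wrist mark [0.5672 0.0319] 53
wrist mark [0.5197 0.0496] 64
wrist mark [0.4831 0.0692] 189
wrist mark [0.4584 0.0716] 93
top red 0.1134 122 [0.6363 0.1301] [0.0098 0.0441] rect 159.8 pca 160.2
top opp 0.5523 4475 [0.4882 0.0612] [0.04   0.0676] rect 93.1 pca 94.0
top a 0.3292 132 [0.5729 0.023 ] [0.0243 0.0117] rect 83.6 pca 89.9
top mark [0.6061 0.1406] 12
```

Red measures −20.5°, against −20° for the marks, so it is tight and aligned. The opposite wing is at about 41°. I'll turn +7°, descend and grip.

jog_arm([
  [0.4,[0.05,0,3],[0,0,7]],
  [0.4,[0,0,4],[0,0,0]],
  [0.4,[0,0,2.5],[0,0,0]],
  [0.4,[0,0,1.5],[0,0,0]],
  [0.4,[0,0,0],[0,0,0]],
])

```text
clock: 9.28
tcp_pos: [0.4882, 0.0608, 0.0912]
tool_rot: [-0.0, 0.937, 0.349, -0.001]
wrist_force: [-0.2, 0.1, 1.2]
opening: 0.0373
grip_force: 0.0
```

jog_arm([
  [0,[0,0,0],[0,0,0]],
  [0,[0,0,0],[0,0,0]],
  [0,[0,0,0],[0,0,0]],
  [0,[0,0,0],[0,0,0]],
  [0,[0,0,0],[0,0,0]],
])

```text
clock: 9.9
tcp_pos: [0.4885, 0.0611, 0.0922]
tool_rot: [-0.0, 0.937, 0.35, 0.0]
wrist_force: [-3.6, 3.4, 5.6]
opening: 0.0095
grip_force: 30.0
```

jog_arm([
  [0,[0,0,0],[0,0,8]],
  [0,[0,0,0],[0,0,8]],
  [0,[0,0,0],[0,0,8]],
  [0,[0,0,0],[0,0,8]],
  [0,[0,0,0],[0,0,8]],
])

```text
clock: 10.52
tcp_pos: [0.4886, 0.0608, 0.0922]
tool_rot: [0.0, 1.0, 0.006, 0.0]
wrist_force: [-2.9, -0.3, 5.4]
opening: 0.01
grip_force: 30.0
```

jog_arm([
  [0,[0,0,0],[0,0,8]],
  [0,[0,0,0],[0,0,7]],
  [0,[0,0,0],[0,0,4]],
  [0,[0,0,0],[0,0,4]],
  [0,[0,0,0],[0,0,0]],
])

```text
clock: 11.15
tcp_pos: [0.4886, 0.0606, 0.0922]
tool_rot: [0.0, 0.981, -0.192, 0.0]
wrist_force: [-2.9, -1.9, 5.7]
opening: 0.0099
grip_force: 30.0
```

Run:
```python
from h import *
o=observe();print(o["opening"],o["torque"],o["wrist_force"]);toolto((.4885,.061,.0915),-20)
```

```text
0.009922488807003534 [-0.34146056  0.61275691  0.41005993] [-2.94426031 -1.86453907  5.69325569]
shift cm [-0.03 -0.04  0.07] yaw -22.09 axis z [ 5.e-04 -7.e-04 -1.e+00] [0.4886 0.0606 0.0922] turn z -2.09 t 11.15
```

The torque is +0.41 N m, the same stop signature as the red screw. Release, rise, back off and check.

jog_arm([
  [0.4,[0,0,0],[0,0,0]],
  [0.4,[0,0,0],[0,0,0]],
  [0.4,[0,0,0],[0,0,0]],
  [0.4,[0,0,-5],[0,0,0]],
  [0.4,[0,0,-6],[0,0,0]],
])

```text
clock: 11.78
tcp_pos: [0.4878, 0.0608, 0.2021]
tool_rot: [0.0, 0.982, -0.191, -0.001]
wrist_force: [0.5, -0.6, 0.3]
opening: 0.0369
grip_force: 0.0
```

jog_arm([
  [0.4,[-3,5,0],[0,0,0]],
  [0.4,[-3,5,0],[0,0,0]],
  [0.4,[0,5,0],[0,0,0]],
  [0.4,[0,5,0],[0,0,0]],
  [0.4,[0,5,0],[0,0,0]],
])

```text
clock: 12.4
tcp_pos: [0.3381, -0.1496, 0.2019]
tool_rot: [0.0, 0.982, -0.191, 0.0]
wrist_force: [0.9, 0.2, -0.0]
opening: 0.037
grip_force: 0.0
```

jog_arm([
  [0.4,[0,5,0],[0,0,0]],
  [0.4,[0,5,0],[0,0,0]],
  [0.4,[0,0,0],[0,0,0]],
  [0.4,[0,0,0],[0,0,0]],
])

```text
clock: 12.9
tcp_pos: [0.3015, -0.2409, 0.2016]
tool_rot: [-0.0, 0.981, -0.192, -0.0]
wrist_force: [-0.4, -0.3, -0.0]
opening: 0.0372
grip_force: 0.0
```

Run:
```python
from h import *
s=snapshot("top");W=world(s);cv2.imwrite("pics/t4.png",cv2.resize(s["frame"][130:350,150:370,::-1],(600,600)))
for k,c in dict(red=(.637,.1297),opp=(.4886,.0608),a=(.597,.021),b=(.528,.17)).items():
    m=(np.hypot(W[...,0]-c[0],W[...,1]-c[1])<.034)&(abs(W[...,2]-.1135)<.004)
    r=cv2.minAreaRect(W[m][:,:2].astype(np.float32));b=cv2.boxPoints(r);e=max((b[1]-b[0],b[2]-b[1]),key=np.linalg.norm)
    print(k,np.degrees(np.arctan2(e[1],e[0])).round(1)%180,np.round(r[1],3),m.sum())
o=observe();print(o["joint_positions"].round(2),o["wrist_force"])
```

```text
red 159.7 [0.01  0.045] 159
opp 159.8 [0.01  0.046] 161
a 48.2 [0.047 0.01 ] 168
b 41.7 [0.048 0.01 ] 173
[-0.74 -0.55  2.03  0.    1.66  1.22] [0.28388198 0.97381431 0.4323234 ]
```

View pics/t4.png

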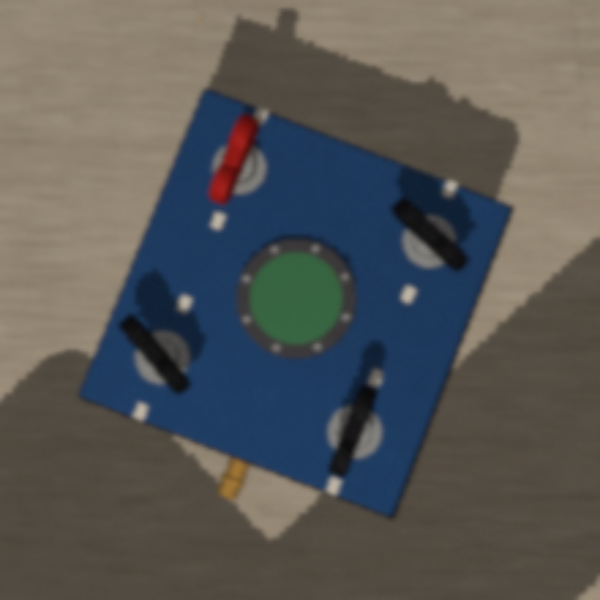

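The red wing (235,160) and the opposite wing (355,430) both lie in line with their marks. The side screws at (430,235) and (155,355) are unchanged, and the arm is clear.

```bash
python3 -c "from cell import *;print(close_job())"
```

```text
the job is handed in; nothing more can be done
None
```

The red wing screw was turned to its stop first, then the black one diagonally across; both wings measure within about 0.5° of their index marks, the two side screws are as they were, and the job is handed in at about 13 s.

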